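# Clear the ear defenders and hold the polisher's gate ajar

### The job

The ear defenders are standing in the way of the polisher's dust-box gate: hang them by the headband over the steel bar on the gate's hinge post and let go of them. Then open the gate: its bolt sags into a bent keeper, so lift the bolt level and draw it back without forcing it against the keeper, and pull the gate about a hand's width (10 cm) open at its bolt edge. The gate springs shut by itself, so finish while still holding it ajar; leave the compound bar, the felt wheel and the wax tin alone.

Things in the scene. Friction and masses are not known exactly. Their poses are not given: they have to be found in the camera images.
- dustbox: Plywood dust box (280 deep, 380 wide, walls 172 high, open on top) around a polishing spindle, fixed to the bench. Origin: bench level, middle of its front face; x into the box (away from the robot), y to the hinge side, z up. The gate fills the front between the hinge post (240 high, y 150..190) and the keeper post (210 high, y -145..-190).
- rail_mid (a point): Middle of a round steel bar, 14 diameter, sticking out sideways from the hinge post 225 above the bench. Axes of the box: the bar runs along y from the post at y -60 mm to its free end at y +60, with a collar 20 diameter on the last 8 mm. Nothing is below it or beyond the free end, so a headband can be slid on over the end.
- muffs: Black ear defenders, rigid, about 240 g, standing on two cups. Origin on the bench below the middle, z up; arch in the x-z plane, normal y. Cups at x -81..-36 and 36..81 mm, 74 wide (y), 100 high, open between; wire arms out to x +-90. Total height 196. To hang, the crown rests on the bar, arch square to the bar, a cup on each side, clear of the bench.
- muffs_crown (a point): Middle of the underside of the flat crown pad of the headband, 184 above the ear defenders' origin, same axes. Pad: 62 long (x), 28 wide (y), 12 thick. Grasp it across its width from above, fingertips not below its underside, else they meet the bar under it. Hung, this point is 7 above the bar's axis.
- gate (a joint): Gate angle, rad: 0 shut, grows as the free edge swings toward the robot; 0.36 is about 10 cm at the free edge. Gate 18 thick, 288 wide, 15 to 205 above the bench, 0.8 kg. Spring closes it: 0.25 Nm shut, 0.55 Nm at 0.36 (about 2 N at the knob). It opens only once the bolt has left the keeper.
- gate_hinge (a point): Point on the gate's vertical hinge axis, 165 above the bench, axes of the box. The shut gate runs from here to y -291 mm, its face 4 mm behind this point (x +4); opening turns it clockwise seen from above, free edge toward -x.
- bolt_knob (a point): Middle of the bolt's round steel knob, 18 diameter, 30 long, axis straight out from the gate (x), 46 in front of the gate's face, 161 above the bench when the bolt sags (44 below the gate's top), 254 from the hinge along the shut gate. Grasp from above, a finger on each side along the gate (y); the bolt's straps stand only 26 off the gate. Moves with bolt and gate.
- bolt_draw (a joint): How far the bolt is drawn along the gate toward the hinge, m: 0 home, 0.048 fully drawn (stop). Friction about 2 N; it stays where it is left. The tip is out of the keeper from 0.031 and past the post's edge from 0.038.
- bolt_lift (a joint): Tilt of the bolt in its worn straps, rad: 0 sagging, 0.06 level, 0.115 stop. Pivot: inner strap, 165 high, 70 from the knob when home, less by the draw later. Sagging, the keeper's lip stands in a notch (6 deep, 16 long) under the bolt and stops it after about 7 mm; above 0.05 it is free. So raise the knob 4 to 8 mm, to 165..169 above the bench, and draw level. Let go, it falls (0.18 kg).
- bolt_tip (a point): Middle of the bolt's end face (bar 14 x 14), 78 from the knob along the bolt.
- keeper: Steel staple on the keeper post that takes the bolt's tip: 30 wide (y -152..-182 mm in the box's frame), 42 high, 28 off the post, its front strap 23 wide. The lower edge nearest the gate is bent up 10 as a lip. Origin on the post's face, 165 above the bench at the staple's middle; axes of the box.
- compound_bar: Bystander: brown bar of polishing compound 115 x 42 x 34, origin under its middle.
- felt_wheel: Bystander: spare felt wheel lying flat, 100 diameter, 26 high, origin under its middle.
- wax_tin: Bystander: aluminium wax tin 84 diameter, 50 high, origin under its middle.
Things that resemble listed ones, but are neither listed nor needed, are in the scene too. Several things look just like the muffs: the one meant starts nearest to the robot's base.

How it is judged:
By the outcome, as a careful person would: the job done as asked, in the order asked, and still so for the second after the job is handed in, while the arm keeps its last pose, push and grip.
It also fails if it takes over 51 s, if anything falls off the work surface, if the arm or the gripper's body presses on something with over 40 N, if the wrist force passes 120 N, or if a joint passes its speed limit or range.

### The arm

A 7-joint arm with a two-finger parallel gripper is mounted at the origin on the work surface. World frame = base frame: x ahead of the robot, y to its left, z up, the work surface at z = 0. Lengths are in m, angles in rad, forces in N, time in s.
With the tool pointing down it reaches from about 0.35 to 0.9 m from the base axis. Payload 8.1 kg.
Tool frame: the origin (TCP) lies where the fingers leave the gripper's body, on its centre line; the fingertips stand 66 mm ahead of it and the grasp point (between the pads) lies 47 mm ahead of it; z points along the fingers, y is the line along which they close (so a half turn about z gives the same grasp; the last joint's range is limited). The gripper opens to 92 mm and grips with 3 to 60 N. Pads are 19 mm wide; open, the fingers measure 130 mm over their backs; the gripper's body (75 mm by 190 mm) begins 47 mm behind the grasp point.
Start: joints at [1.163, 0.434, 0.025, 1.573, -0.012, 1.134, -0.075], TCP at [0.188, -0.596, 0.292] pointing down, gripper open.
Joint ranges: [-2.62, 2.62], [-0.44, 2.09], [-1.27, 1.32], [0.08, 2.57], [-1.32, 4.46], [0.12, 2], [-2.74, 2.74]. Speed limits (rad/s): [2.22, 2.22, 3.01, 3.01, 3.14, 3.14, 3.14].

### API

Orientations are given as a rotation vector (axis times angle).
In Python, from cell import arm gives the robot as it stands.
- The arm moves only by the tool send_rows, never from a script. Its argument "motion" is text: rows parted by semicolons, each of 7 numbers parted by spaces: the closure, from 0 (fully open) to 1 (shut), then the shift along the world's x, y, z in m, then the turn, a rotation vector about the world's x, y, z in degrees. A call has 1 to 5 rows; each row shifts and turns the commanded pose from where the row before left it; what a row does not reach is not made up. A row lasts 1/8 s, in which the tool goes at most 62.5 mm and 10.7 degrees, less where a joint would pass 70% of its speed; a pose out of reach is approached as far as the arm can. A call is refused whole if a number of a shift passes 0.0625 or a number of a turn 10.7, either way. A call with a gripper value outside its range is refused whole. The fingers move at their own pace and stop on an object; "force" is the grip in N (left out, the last holds). Time passes only in rows, so rows that do not move let the fingers close. It gives the time, the measured TCP pose, the force, the opening and the grip force at its end, in the units of the state.
- arm.observe(): the state, without advancing time (a new reading comes with each control period).
- arm.get_image(name): name is "scene" or "top"; returns (picture, depth): 480x640x3 uint8, blue, green, red; 480x640 float32, m along the optical axis (not along the pixel's ray), 0 where there is no reading.
- arm.camera_model(name): a dict with "fx", "fy", "cx", "cy" (pixels), "D" ([k1, k2, p1, p2, k3] as OpenCV has them; the pictures are not rectified), "view" (4x4, takes a point from world to camera coordinates). Camera axes: x right, y down, z forward; pixel columns grow to the right and rows downward; lengths in m; the calibration is good to about 2 mm. A picture is of the moment at which its call begins. camera_model takes no time and is no camera call.
- arm.sign_off(): hands the job in; it is judged then, once.
The state is a dict: "clock": time; "joints": joint angles; "dq": joint speeds; "joint_efforts": joint torques, N m; "position": TCP position; "ee_rot": TCP orientation; "force": force on the tool from outside, world axes, zero at the start; "ft_torque": the same for the moment, N m; "width": opening from 0.0 (shut) to 1.0 (fully open); "gripper_force": force on a finger pad.
Only numpy, scipy, OpenCV 4.12 (cv2) and the standard library are available. Lean on these libraries where they do the work, as an engineer would, in place of code of your own. Each camera call takes 0.05 s, during which the arm holds its last target. There are 200 camera calls.

## Working session

There is one attempt and no reset: what is moved stays moved. The work goes in short steps, Python scripts to look and compute and a tool call to move; the robot and the scene stay as the last step left them, time stands still between calls to the robot, and variables do not carry over. Pictures are saved under pics/ and viewed, at most 10 in all, crops included, and the job is handed in when it is done.

Besides the shell and the picture viewer there is one more tool, called after "Call:" as name(argument=value, ...) on one line, values as JSON. send_rows: Moves the arm, as the interface text tells. Its arguments: {"type":"object","properties":{"motion":{"type":"string"},"force":{"type":"number"}},"required":["motion"]}

```bash
mkdir -p pics; ls
python3 - <<'E'
from cell import arm
import cv2,numpy as np
for n in("scene","top"):
    p,d=arm.get_image(n); cv2.imwrite(f"pics/{n}0.png",p); np.save(f"{n}_d.npy",d); 
    m=arm.camera_model(n); print(n,m, (d>0).mean())
print(arm.observe())
E
```

```text
pics
scene {'fx': 548.3791203725569, 'fy': 548.3791203725569, 'cx': 307.1621088359496, 'cy': 245.05286169203293, 'D': array([-0.07830006,  0.        ,  0.        ,  0.        ,  0.        ]), 'view': array([[ 3.63179622e-01,  9.31717211e-01,  1.89768325e-03,
        -1.10710288e-01],
       [ 7.79459515e-01, -3.02713105e-01, -5.48459334e-01,
        -3.38072941e-01],
       [-5.10434548e-01,  2.00668421e-01, -8.36175076e-01,
         1.96536805e+00],
       [ 0.00000000e+00,  0.00000000e+00,  0.00000000e+00,
         1.00000000e+00]])} 0.995908203125
top {'fx': 495.0945473010981, 'fy': 495.0945473010981, 'cx': 323.61149693919174, 'cy': 242.718658039147, 'D': array([-0.03986101,  0.        ,  0.        ,  0.        ,  0.        ]), 'view': array([[-2.11271555e-04, -9.99970083e-01,  7.73231524e-03,
        -5.71579109e-02],
       [-9.95663633e-01, -5.08959278e-04, -9.30251074e-02,
         5.08873711e-01],
       [ 9.30262598e-02, -7.71843865e-03, -9.95633738e-01,
         1.52690129e+00],
       [ 0.00000000e+00,  0.00000000e+00,  0.00000000e+00,
         1.00000000e+00]])} 0.99619140625
{'clock': 0.1, 'joints': array([ 1.16338847,  0.43517081,  0.02496926,  1.57397715, -0.01159134,
        1.1340395 , -0.07509283]), 'dq': array([ 2.05225850e-05, -2.45513425e-03,  2.89550734e-04, -2.81879199e-03,
       -9.92652375e-04, -1.25447310e-04, -1.09436289e-04]), 'joint_efforts': array([ 3.56596720e-03, -6.69143844e+01,  9.88398939e-01, -3.15153408e+01,
       -6.04574662e-02,  3.72947613e-02, -2.46014946e-05]), 'position': array([ 0.18741677, -0.59585533,  0.29152368]), 'ee_rot': array([-3.10380183e+00, -4.76642001e-01,  5.57958405e-04]), 'force': array([ 0.31434247, -0.88273463,  0.02043311]), 'ft_torque': array([-0.01070086, -0.01041883,  0.01874455]), 'gripper_force': 0.0, 'width': 1.0018864919823747}
```

View pics/scene0.png

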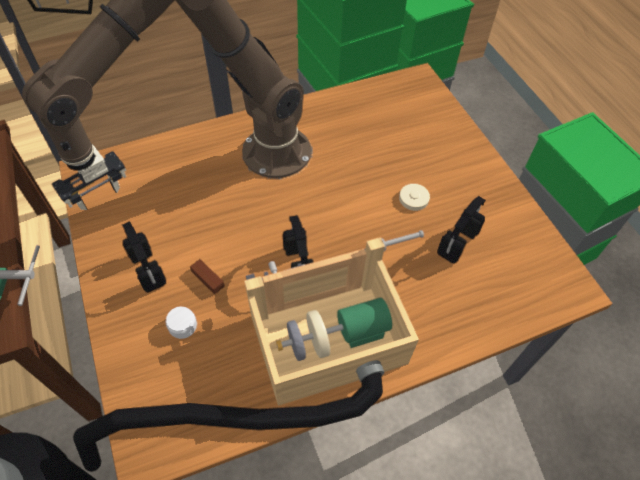

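View pics/top0.png

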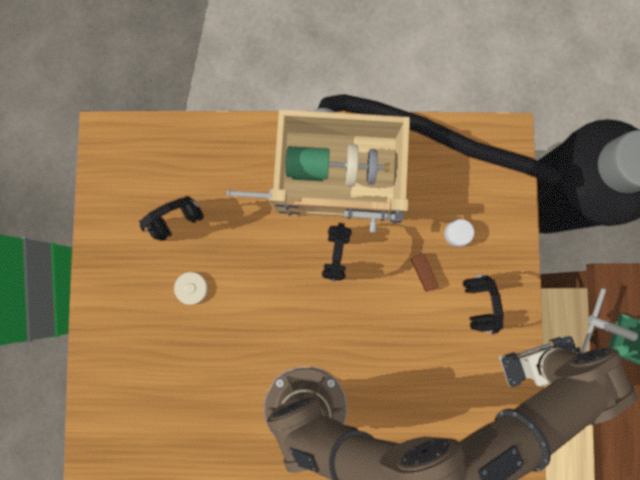

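The scene view shows three ear defenders. The ones meant stand in front of the gate at about (296,240) in scene and (337,252) in top. In the top view the bar is at (228-272,194), the hinge post at (278,196) and the knob at (374,225). Next I measure these with depth.

```bash
cat > h.py <<'E'
import cv2,numpy as np
def cloud(arm,n,d):
    m=arm.camera_model(n); K=np.array([[m['fx'],0,m['cx']],[0,m['fy'],m['cy']],[0,0,1.]])
    v,u=np.mgrid[:480,:640]
    r=cv2.undistortPoints(np.stack([u,v],-1).reshape(-1,1,2).astype(np.float64),K,m['D']).reshape(480,640,2)
    P=np.dstack([r*d[...,None],d]); V=m['view']
    return (P-V[:3,3])@V[:3,:3]
def look(arm,n):
    p,d=arm.get_image(n); return p,cloud(arm,n,d)
E
python3 - <<'E'
from cell import arm
import cv2,numpy as np
from h import *
for n in("top","scene"):
    p=cv2.imread(f"pics/{n}0.png"); W=cloud(arm,n,np.load(n+"_d.npy"))
    b=p.max(-1)
    x,y,z=W[...,0],W[...,1],W[...,2]
    print(n,"table z",np.median(z[300:340,380:400]) if n=="top" else np.median(z[150:180,150:180]))
    if n=="top": roi=np.s_[215:290,318:360]
    else: roi=np.s_[205:272,275:322]
    R=W[roi].reshape(-1,3); B=b[roi].ravel()
    def st(name,s):
        print(name,len(s)); 
        if len(s)>3:
            print("  min",s.min(0).round(4),"max",s.max(0).round(4),"med",np.median(s,0).round(4))
            r=cv2.minAreaRect((s[:,:2]*1000).astype(np.float32)); print("  rect",r)
    D=R[(B<70)&(R[:,2]>.02)]
    st("muffs all",D); st("crown top",D[D[:,2]>.185])
    st("cups ~100",D[(D[:,2]>.085)&(D[:,2]<.11)])
    A=W.reshape(-1,3)
    near=(A[:,0]>.35)&(A[:,0]<1.0)&(A[:,1]<.35)&(A[:,1]>-.4)
    A=A[near]
    h=np.histogram(A[:,2],np.arange(.14,.26,.005)); print(dict(zip(h[1].round(3),h[0])))
    st("hinge post top",A[(A[:,2]>.236)&(A[:,2]<.246)])
    bar=A[(A[:,2]>.222)&(A[:,2]<.236)]; st("bar",bar)
    st("walls/keeper ~.21",A[(A[:,2]>.206)&(A[:,2]<.214)])
    st("gate .205",A[(A[:,2]>.2)&(A[:,2]<.207)])
    st("walls .172",A[(A[:,2]>.168)&(A[:,2]<.176)])
p=cv2.imread("pics/top0.png");q=cv2.resize(p[180:300,215:415],None,fx=4,fy=4,interpolation=cv2.INTER_CUBIC);cv2.imwrite("pics/c0.png",q)
E
```

```text
top table z -0.0006245977824141802
muffs all 779
  min [ 0.3932 -0.1357  0.0531] max [ 0.5521 -0.0547  0.2021] med [ 0.4722 -0.0935  0.1706]
  rect ((472.9992370605469, -95.37284088134766), (64.47341918945312, 160.48788452148438), 82.04287719726562)
crown top 244
  min [ 0.4257 -0.1132  0.185 ] max [ 0.5269 -0.0792  0.2021] med [ 0.4785 -0.0957  0.1933]
  rect ((475.75152587890625, -93.39739227294922), (26.1096248626709, 101.61676788330078), 79.4773941040039)
cups ~100 303
  min [ 0.394  -0.1357  0.0854] max [ 0.5503 -0.0547  0.1069] med [ 0.4357 -0.0905  0.0955]
  rect ((472.5757751464844, -95.31365966796875), (64.47341918945312, 154.86390686035156), 82.04287719726562)
{np.float64(0.14): np.int64(230), np.float64(0.145): np.int64(241), np.float64(0.15): np.int64(171), np.float64(0.155): np.int64(147), np.float64(0.16): np.int64(289), np.float64(0.165): np.int64(956), np.float64(0.17): np.int64(869), np.float64(0.175): np.int64(226), np.float64(0.18): np.int64(168), np.float64(0.185): np.int64(161), np.float64(0.19): np.int64(182), np.float64(0.195): np.int64(210), np.float64(0.2): n
[... 3179 characters left out ...]
158.35035705566406, 34.000179290771484), 83.79053497314453)
walls/keeper ~.21 342
  min [ 0.5888 -0.2887  0.206 ] max [0.6418 0.0889 0.2139] med [ 0.6105 -0.1963  0.2083]
  rect ((615.0735473632812, -99.455810546875), (378.7788391113281, 34.43643569946289), 86.78272247314453)
gate .205 672
  min [ 0.4751 -0.289   0.2   ] max [0.6422 0.0871 0.207 ] med [ 0.6106 -0.11    0.2039]
  rect ((554.2047119140625, -96.47689819335938), (377.0179748535156, 157.51974487304688), 86.50877380371094)
walls .172 1997
  min [ 0.4094 -0.3039  0.168 ] max [0.8899 0.3494 0.176 ] med [ 0.818  -0.1169  0.172 ]
  rect ((653.379638671875, 28.066802978515625), (637.481689453125, 471.53265380859375), 86.47500610351562)
```

View pics/c0.png

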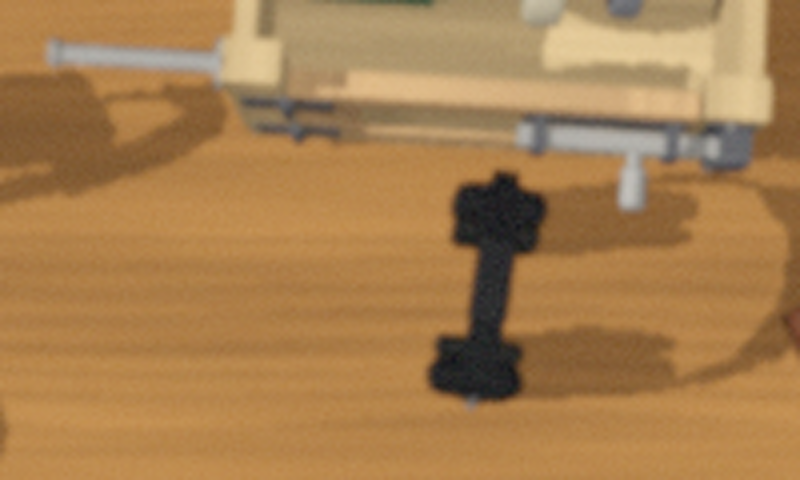

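The crop shows the bar running from (50,52) to (222,62), the knob at (632,185) and the crown band around (495,290). For accuracy I cast these features onto planes at their known heights, in both views.

```bash
cat >> h.py <<'E'
def cast(arm,n,uv,z):
    m=arm.camera_model(n); K=np.array([[m['fx'],0,m['cx']],[0,m['fy'],m['cy']],[0,0,1.]])
    r=cv2.undistortPoints(np.asarray(uv,float).reshape(-1,1,2),K,m['D']).reshape(-1,2)
    V=m['view']; R=V[:3,:3]; c=-R.T@V[:3,3]; d=np.c_[r,np.ones(len(r))]@R
    return (c+d*((z-c[2])/d[:,2])[:,None])
E
python3 - <<'E'
from cell import arm
from h import *
def line(P,name):
    c=P.mean(0); w,v=np.linalg.eigh(np.cov(P[:,:2].T)); d=v[:,1]; t=(P[:,:2]-c[:2])@d; 
    e1=c[:2]+d*t.min(); e2=c[:2]+d*t.max()
    print(name,len(P),"c",c.round(4),"ends",e1.round(4),e2.round(4),"ang",np.degrees(np.arctan2(d[1],d[0])).round(2),"wid",(2*np.sqrt(3*w[0])).round(4))
for n in("top","scene"):
    p=cv2.imread(f"pics/{n}0.png"); W=cloud(arm,n,np.load(n+"_d.npy"))
    hsv=cv2.cvtColor(p,cv2.COLOR_BGR2HSV); s=hsv[...,1];v=hsv[...,2];x,y,z=np.moveaxis(W,-1,0)
    def pts(m,zz):
        k,l,st,_=cv2.connectedComponentsWithStats(m.astype(np.uint8)); i=1+np.argmax(st[1:,4]); vv,uu=np.where(l==i); print("  px",uu.min(),uu.max(),vv.min(),vv.max())
        return cast(arm,n,np.c_[uu,vv],zz)
    g=(s<70)&(v>90)
    line(pts(g&(y>.09)&(y<.26)&(abs(x-.62)<.06)&(z>.17),.225),n+" bar")
    line(pts(g&(y>-.24)&(y<-.15)&(x>.48)&(x<.57)&(z>.10),.161),n+" knob")
    line(pts((v<70)&(abs(x-.473)<.03)&(abs(y+.095)<.04)&(z>.17),.196),n+" crown")
    # post top
    a=(z>.234)&(y>.04)&(y<.105)&(x>.58)&(x<.66)&(s>60); line(pts(a,.24),n+" hpost")
    a=(z>.19)&(y>-.2)&(y<.03)&(x>.58)&(x<.65)&(s>50); line(pts(a,.205),n+" gate")
    # cups bounding via dark mask, pad yaw
    m=(v<70)&(abs(x-.473)<.1)&(abs(y+.095)<.06)&(z>.03); line(pts(m,.1),n+" muffs(z.1)")
E
```

```text
px 227 270 190 201
top bar 227 c [0.6247 0.1488 0.225 ] ends [0.621  0.0913] [0.6287 0.2107] ang 86.31 wid 0.0156
  px 370 387 216 231
top knob 107 c [ 0.5534 -0.2038  0.161 ] ends [ 0.5794 -0.2287] [ 0.5336 -0.1849] ang 136.28 wid 0.0285
  px 333 343 240 260
top crown 169 c [ 0.4736 -0.0948  0.196 ] ends [ 0.5021 -0.0995] [ 0.4433 -0.0899] ang 170.66 wid 0.0225
  px 269 284 189 200
top hpost 156 c [0.62   0.0711 0.24  ] ends [0.6145 0.0497] [0.6262 0.0949] ang 75.46 wid 0.0312
  px 293 375 197 208
top gate 592 c [ 0.6041 -0.0845  0.205 ] ends [ 0.5973 -0.1994] [0.6109 0.0302] ang 86.61 wid 0.0202
  px 323 350 224 279
top muffs(z.1) 779 c [ 0.4747 -0.096   0.1   ] ends [ 0.5585 -0.1081] [ 0.3944 -0.0843] ang 171.73 wid 0.0535
  px 382 423 231 246
scene bar 187 c [0.6282 0.1543 0.225 ] ends [0.6241 0.0966] [0.6321 0.2113] ang 86.02 wid 0.0157
  px 269 276 262 272
scene knob 66 c [ 0.5479 -0.1976  0.161 ] ends [ 0.5663 -0.1983] [ 0.5302 -0.197 ] ang 177.93 wid 0.0166
  px 292 304 221 238
scene crown 147 c [ 0.4777 -0.0968  0.196 ] ends [ 0.5049 -0.1007] [ 0.4487 -0.0927] ang 171.86 wid 0.0272
  px 367 384 238 251
scene hpost 159 c [0.6268 0.0696 0.24  ] ends [0.6253 0.0491] [0.6283 0.0901] ang 85.89 wid 0.0328
  px 277 360 251 280
scene gate 709 c [ 0.6141 -0.0868  0.205 ] ends [ 0.6073 -0.2009] [0.6211 0.0299] ang 86.59 wid 0.0259
  px 283 311 216 266
scene muffs(z.1) 730 c [ 0.4514 -0.0937  0.1   ] ends [ 0.5349 -0.1118] [ 0.3617 -0.0742] ang 167.78 wid 0.0621
```

Call:
send_rows(motion="0 0.029 0.05 0.004 0 0 -2.6;0 0.029 0.05 0.004 0 0 -2.6;0 0.029 0.05 0.004 0 0 -2.6;0 0.029 0.05 0.004 0 0 -2.6;0 0.029 0.05 0.004 0 0 -2.6", force=25)

```text
clock: 0.72
position: [0.3331, -0.3444, 0.3122]
ee_rot: [-3.139, -0.12, 0.0]
force: [0.8, -0.7, 0.5]
width: 0.996
gripper_force: 0.0
```

Call:
send_rows(motion="0 0.029 0.05 0 0 0 -2.6;0 0.029 0.05 0 0 0 -2.6;0 0.029 0.05 0 0 0 -2.6;0 0.029 0.05 0 0 0 -2.6;0 0.029 0.05 0 0 0 -2.6")

```text
clock: 1.35
position: [0.478, -0.0946, 0.3122]
ee_rot: [3.132, -0.237, -0.0]
force: [1.3, -1.0, -0.1]
width: 0.998
gripper_force: 0.0
```

Call:
send_rows(motion="0 0 0 0 0 0 0;0 0 0 0 0 0 0")

```text
clock: 1.6
position: [0.4771, -0.0966, 0.3118]
ee_rot: [3.133, -0.233, -0.002]
force: [0.4, -0.8, 0.7]
width: 0.996
gripper_force: 0.0
```

Call:
send_rows(motion="0 -0.001 0.001 -0.02 0 0 0;0 0 0 -0.02 0 0 0;0 0 0 -0.02 0 0 0;0.6 0 0 0 0 0 0;1 0 0 0 0 0 0", force=25)

```text
clock: 2.22
position: [0.4765, -0.0961, 0.2529]
ee_rot: [3.132, -0.236, 0.001]
force: [0.0, -0.1, -1.0]
width: 0.83
gripper_force: 0.0
```

Call:
send_rows(motion="1 0 0 0 0 0 0;1 0 0 0 0 0 0;1 0 0 0 0 0 0;1 0 0 0 0 0 0", force=25)

```text
clock: 2.72
position: [0.4766, -0.0952, 0.2523]
ee_rot: [3.133, -0.234, 0.0]
force: [0.1, 0.6, -0.0]
width: 0.396
gripper_force: 0.0
```

Call:
send_rows(motion="1 0 0 0 0 0 0;1 0 0 0 0 0 0;1 0 0 0 0 0 0", force=25)

```text
clock: 3.1
position: [0.4765, -0.0951, 0.2522]
ee_rot: [-3.133, 0.234, 0.0]
force: [-1.1, 0.2, 0.4]
width: 0.303
gripper_force: 25.0
```

Call:
send_rows(motion="1 0 0 0.01 0 0 0;1 0 0 0.03 0 0 0;1 0 0 0.04 0 0 0;1 0 0 0.04 0 0 0;1 0 0 0.04 0 0 0")

```text
clock: 3.72
position: [0.4761, -0.0952, 0.4139]
ee_rot: [3.133, -0.234, -0.0]
force: [0.2, -0.8, -3.9]
width: 0.301
gripper_force: 25.0
```

Call:
send_rows(motion="1 0 0 0.04 0 0 0;1 0 0 0.04 0 0 0;1 0 0 0.02 0 0 0;1 0 0 0 0 0 0")

```text
clock: 4.22
position: [0.4767, -0.0952, 0.5137]
ee_rot: [3.133, -0.234, 0.004]
force: [0.4, 0.7, -3.1]
width: 0.303
gripper_force: 25.0
```

Call:
send_rows(motion="1 0.019 0.031 0 0 0 0.6;1 0.019 0.031 0 0 0 0.6;1 0.019 0.031 0 0 0 0.6;1 0.019 0.031 0 0 0 0.6;1 0.019 0.031 0 0 0 0.6")

```text
clock: 4.85
position: [0.5717, 0.0606, 0.5107]
ee_rot: [3.137, -0.151, -0.004]
force: [-0.5, -1.0, -2.2]
width: 0.299
gripper_force: 25.0
```

Call:
send_rows(motion="1 0.019 0.031 0 0 0 0.6;1 0.019 0.031 0 0 0 0.6;1 0.018 0.033 0 0 0 0.6;1 0 0 0 0 0 0;1 0 0 0 0 0 0")

```text
clock: 5.48
position: [0.6274, 0.1543, 0.5109]
ee_rot: [3.139, -0.103, -0.003]
force: [-0.2, -0.0, -3.4]
width: 0.299
gripper_force: 25.0
```

Run:
```python
from cell import arm
from h import *
s=arm.observe(); print(s['position'],s['ee_rot'],s['force'])
ps=[]
for n in("scene","top"):
    p,W=look(arm,n); v=p.max(-1);x,y,z=np.moveaxis(W,-1,0)
    m=(v<70)&(abs(x-.627)<.13)&(abs(y-.155)<.07)&(z>.225)&(z<.45)
    A=W[m]; print(n,len(A),A.min(0).round(3),A.max(0).round(3)) if len(A) else print(n,0)
    C=A[A[:,2]<.36]
    if len(C)>20:
        lo=C[C[:,0]<.627];hi=C[C[:,0]>.627]; print("cups",[ (c.mean(0).round(4),len(c)) for c in(lo,hi)], np.percentile(C[:,2],[1,99]).round(3))
    ps.append(p)
cv2.imwrite("pics/a1.png",cv2.resize(np.vstack([ps[0][100:300,280:480],ps[1][120:320,180:380]]),None,fx=1.5,fy=1.5) if 0 else cv2.resize(np.hstack([ps[0][80:300,270:470],ps[1][80:300,170:370]]),None,fx=2,fy=2))
```

```text
[0.62742758 0.15434607 0.51091347] [ 3.13858204e+00 -1.02508381e-01 -2.99842278e-03] [-1.96625722e-01 -3.27466607e-03 -3.42919252e+00]
scene 1774 [0.553 0.109 0.271] [0.717 0.186 0.45 ]
cups [(array([0.5839, 0.1471, 0.3287]), 733), (array([0.699 , 0.1365, 0.3278]), 707)] [0.276 0.359]
top 107 [0.66  0.115 0.317] [0.698 0.143 0.432]
cups [(array([nan, nan, nan]), 0), (array([0.6738, 0.1245, 0.3472]), 99)] [0.32  0.359]<stdin>:11: RuntimeWarning: Mean of empty slice.
  ret = um.true_divide(
```

View pics/a1.png

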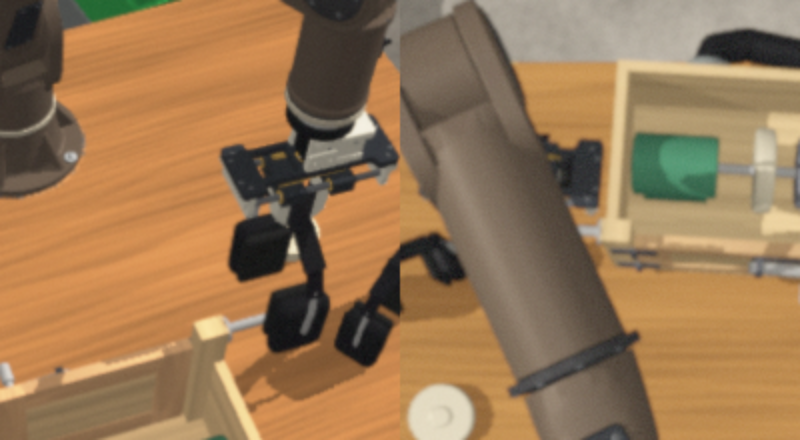

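Call:
send_rows(motion="1 0 0 -0.04 0 0 0;1 0 0 -0.04 0 0 0;1 0 0 -0.04 0 0 0;1 0 0 -0.04 0 0 0;1 0 0 -0.03 0 0 0")

```text
clock: 6.2
position: [0.6269, 0.1532, 0.3207]
ee_rot: [3.139, -0.105, -0.001]
force: [-0.9, -0.6, -1.9]
width: 0.304
gripper_force: 25.0
```

Call:
send_rows(motion="1 0 0 -0.008 0 0 0;1 0 0 -0.004 0 0 0;1 0 0 -0.003 0 0 0;1 0 0 0 0 0 0")

```text
clock: 6.7
position: [0.6278, 0.1549, 0.3081]
ee_rot: [-3.14, 0.103, -0.002]
force: [0.5, -0.2, -1.9]
width: 0.304
gripper_force: 25.0
```

Call:
send_rows(motion="1 0 0 -0.002 0 0 0;1 0 0 -0.002 0 0 0;1 0 0 0 0 0 0")

```text
clock: 7.08
position: [0.6275, 0.1547, 0.303]
ee_rot: [3.14, -0.103, -0.001]
force: [0.3, 0.7, -3.3]
width: 0.301
gripper_force: 25.0
```

Call:
send_rows(motion="1 0 0 -0.001 0 0 0;1 0 0 -0.001 0 0 0;1 0 0 0 0 0 0")

```text
clock: 7.45
position: [0.6275, 0.1548, 0.3011]
ee_rot: [3.14, -0.103, -0.0]
force: [-0.6, 0.6, -2.6]
width: 0.308
gripper_force: 25.0
```

Call:
send_rows(motion="1 0 0 -0.001 0 0 0;1 0 0 -0.001 0 0 0;1 0 0 0 0 0 0")

```text
clock: 7.82
position: [0.6276, 0.1548, 0.3003]
ee_rot: [-3.14, 0.103, -0.002]
force: [-2.5, -2.2, 5.5]
width: 0.3
gripper_force: 25.0
```

Call:
send_rows(motion="0.5 0 0 0.0005 0 0 0;0.5 0 0 0 0 0 0;0.5 0 0 0 0 0 0")

```text
clock: 8.2
position: [0.6276, 0.1548, 0.2997]
ee_rot: [-3.14, 0.103, -0.0]
force: [-0.4, 0.3, -0.3]
width: 0.495
gripper_force: 0.0
```

Call:
send_rows(motion="0.5 0 0 0.005 0 0 0;0.5 0 0 0.02 0 0 0;0.5 0 0 0.03 0 0 0;0.5 0 0 0.03 0 0 0;0.5 0 0 0.03 0 0 0")

```text
clock: 8.82
position: [0.6275, 0.1548, 0.4161]
ee_rot: [-3.14, 0.102, -0.0]
force: [-0.5, 0.5, 0.1]
width: 0.503
gripper_force: 0.0
```

Call:
send_rows(motion="0.5 -0.03 -0.05 0 0 0 0;0.5 -0.03 -0.05 0 0 0 0;0.5 -0.03 -0.05 0 0 0 0;0.5 -0.02 -0.05 0 0 0 0;0.5 0 -0.05 0 0 0 0")

```text
clock: 9.45
position: [0.5162, -0.0966, 0.4159]
ee_rot: [3.139, -0.102, 0.002]
force: [0.6, 0.2, -0.3]
width: 0.498
gripper_force: 0.0
```

Run:
```python
from cell import arm
from h import *
s=arm.observe(); print(s['position'],s['ee_rot'],s['width'])
ps=[]
for n in("scene","top"):
    p,W=look(arm,n); v=p.max(-1);x,y,z=np.moveaxis(W,-1,0)
    m=(v<70)&(abs(x-.627)<.13)&(abs(y-.155)<.07)&(z>.03)&(z<.28)
    A=W[m]; print(n,len(A),A.min(0).round(3),A.max(0).round(3),np.percentile(A[:,2],[1,99])) if len(A) else print(n,0)
    ps.append(p)
cv2.imwrite("pics/a2.png",cv2.resize(np.hstack([ps[0][180:300,230:430],ps[1][150:270,200:400]]),None,fx=2,fy=2))
```

```text
[ 0.51616034 -0.09655454  0.41586594] [ 3.13934264e+00 -1.02285673e-01  2.10338997e-03] 0.4984422696895209
scene 1277 [0.545 0.093 0.06 ] [0.715 0.185 0.249] [0.06703078 0.24626356]
top 928 [0.541 0.115 0.08 ] [0.701 0.19  0.248] [0.08546074 0.24611249]
```

View pics/a2.png

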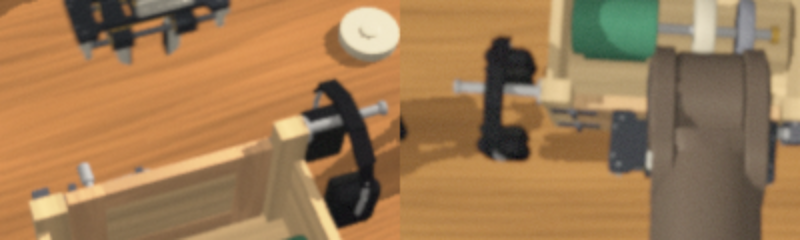

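The ear defenders hang over the bar with the crown at 0.246 and the cups clear of the bench. Next I measure the knob from the first pictures.

Run:
```python
from cell import arm
from h import *
for n,r in(("top",(362,386,214,236)),("scene",(262,284,256,280))):
    p=cv2.imread(f"pics/{n}0.png"); W=cloud(arm,n,np.load(n+"_d.npy")); s=cv2.cvtColor(p,cv2.COLOR_BGR2HSV)
    u0,u1,v0,v1=r
    print(n); 
    for v in range(v0,v1,1): print(v,''.join('%4d'%k for k in s[v,u0:u1,1]), (W[v,(u0+u1)//2,2]*1000).round())
for n,uv in(("top",[(373,219),(373,226),(373,232)]),("scene",[(272,262),(272.5,267),(273,272)])):
    print(n,cast(arm,n,uv,.161).round(4).tolist())
```

```text
top
214   13  13  14  14  15  14  13  13  10  10  10  11  12  16  16  15  18  18  13  11   2   7   8  19 169.0
215   13  13  14  11  13  11  11  13  11  10  11  11  11   9  13  13  13  11  12  10   4   9   8  14 166.0
216   15  13  15  13  12  12  13  12   6  10   9  10  10  10  10  12  14  10  11   5   7   2   6   7 166.0
217   34  33  30  29  23  18  19  22  17  19  13  14  10  12  11  12  13  15  11   7   4  11  10   7 166.0
218   86  86  82  80  73  73  64  59  53  32  14   9  14  18  28  34  34  25  11   4  12   5   9  21 163.0
219  133 131 131 133 127 127 119 116 103  57  24  10  17  46  82  90  86  70  42  17   5  39  61  70 167.0
220  152 150 146 146 148 147 150 142 121  69  24  11  22  63 120 129 130 124 100  89  90 106 116 122 166.0
221  153 154 151 152 151 154 151 137  99  53  21  12  20  64 120 140 145 149 141 139 141 138 144 142 164.0
222  154 151 154 149 147 146 148 121  67  28  14   9  14  40  96 136 153 150 151 148 150 146 148 155 168.0
223  146 153 145 148 151 153 144 106  53  19   9  12   7  28  82 133 154 153 153 158 156 153 150 149 169.0
224  146 156 149 152 153 1
[... 3094 characters left out ...]
 110 108 107 108 110 111 113 114 205.0
275  153 139 100  76  88  99 115 115 110 107 110 109 109 111 110 109 105 106 107 109 111 113 204.0
276  137 126 114 107 109 111 113 111 107 108 109 107 109 108 111 110 108 106 109 106 114 119 203.0
277  115 112 112 110 109 111 113 112 109 107 107 107 109 111 114 110 111 111 116 117 120 116 207.0
278   93 116 110 107 109 111 111 112 106 107 108 110 109 113 117 118 118 118 120 118 117 115 204.0
279   93 115 111 107 109 112 112 111 111 111 112 117 120 120 120 118 116 119 118 119 117 118 206.0
top [[0.5645, -0.1978, 0.161], [0.5443, -0.1976, 0.161], [0.527, -0.1975, 0.161]]
scene [[0.5321, -0.1936, 0.161], [0.5479, -0.1977, 0.161], [0.5635, -0.2017, 0.161]]
```

Call:
send_rows(motion="0.5 0.01 -0.035 0 0 0 0;0.5 0.01 -0.035 0 0 0 0;0.5 0.0075 -0.03 0 0 0 0;0.5 0 0 -0.04 0 0 0;0.5 0 0 -0.04 0 0 0")

```text
clock: 10.18
position: [0.5455, -0.1952, 0.3342]
ee_rot: [3.14, -0.103, 0.002]
force: [-0.5, -0.2, 0.3]
width: 0.498
gripper_force: 0.0
```

Call:
send_rows(motion="0.5 0 0 -0.04 0 0 0;0.5 0 0 -0.02 0 0 0;0.5 0 0 0 0 0 0")

```text
clock: 10.55
position: [0.5445, -0.1946, 0.2735]
ee_rot: [-3.139, 0.102, 0.004]
force: [-0.1, -0.4, -0.4]
width: 0.5
gripper_force: 0.0
```

Run:
```python
from cell import arm
from h import *
s=arm.observe(); print(s['position'],s['ee_rot'])
p,W=look(arm,"scene")
cv2.imwrite("pics/a3.png",cv2.resize(p[180:300,200:320],None,fx=5,fy=5))
```

```text
[ 0.54453656 -0.19461446  0.27354828] [-3.13900697  0.10176636  0.00433038]
```

View pics/a3.png

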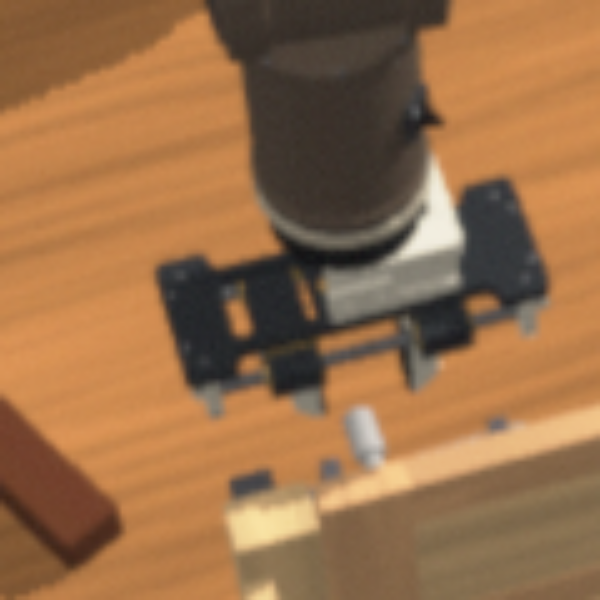

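The knob at crop (365,435) lies midway between the fingertips at (310,400) and (418,380), so the gripper is aligned. Now I lower it and grip.

Call:
send_rows(motion="0.5 -0.001 -0.002 -0.02 0 0 0;0.5 0 0 -0.02 0 0 0;0.5 0 0 -0.016 0 0 0;0.7 0 0 0 0 0 0;0.8 0 0 0 0 0 0", force=20)

```text
clock: 11.22
position: [0.5446, -0.1973, 0.2197]
ee_rot: [3.14, -0.102, 0.002]
force: [0.2, 0.1, 1.2]
width: 0.327
gripper_force: 0.0
```

Call:
send_rows(motion="1 0 0 0 0 0 0;1 0 0 0 0 0 0;1 0 0 0 0 0 0;1 0 0 0 0 0 0", force=20)

```text
clock: 11.72
position: [0.5445, -0.1972, 0.2194]
ee_rot: [3.14, -0.102, 0.002]
force: [0.1, 0.4, 6.8]
width: 0.189
gripper_force: 20.0
```

Call:
send_rows(motion="1 0 0 0.002 0 0 0;1 0 0 0.002 0 0 0;1 0 0 0 0 0 0")

```text
clock: 12.1
position: [0.5438, -0.1972, 0.2224]
ee_rot: [-3.14, 0.103, 0.001]
force: [1.3, 0.7, -4.3]
width: 0.19
gripper_force: 20.0
```

Call:
send_rows(motion="1 0 0 0.001 0 0 0;1 0 0 0.001 0 0 0;1 0 0 0 0 0 0")

```text
clock: 12.48
position: [0.544, -0.1972, 0.2248]
ee_rot: [3.14, -0.103, 0.0]
force: [0.8, -0.8, -5.2]
width: 0.188
gripper_force: 20.0
```

Call:
send_rows(motion="1 0.0002 0.003 0 0 0 0;1 0.0002 0.003 0 0 0 0;1 0.0002 0.003 0 0 0 0;1 0 0 0 0 0 0")

```text
clock: 12.98
position: [0.5447, -0.1876, 0.2247]
ee_rot: [-3.14, 0.102, 0.0]
force: [1.5, -0.1, -5.5]
width: 0.193
gripper_force: 20.0
```

Call:
send_rows(motion="1 0.0002 0.004 0 0 0 0;1 0.0003 0.004 -0.0003 0 0 0;1 0.0002 0.004 0 0 0 0;1 0 0 0 0 0 0")

```text
clock: 13.48
position: [0.5455, -0.1752, 0.2244]
ee_rot: [-3.139, 0.101, -0.0]
force: [0.5, 1.0, -5.7]
width: 0.19
gripper_force: 20.0
```

Call:
send_rows(motion="1 0.0002 0.004 0 0 0 0;1 0.0003 0.004 -0.0003 0 0 0;1 0.0002 0.004 0 0 0 0;1 0 0 0 0 0 0")

```text
clock: 13.98
position: [0.5462, -0.1634, 0.2242]
ee_rot: [-3.139, 0.101, -0.0]
force: [0.7, 0.9, -3.9]
width: 0.192
gripper_force: 20.0
```

Call:
send_rows(motion="1 0.0002 0.004 -0.0002 0 0 0;1 0.0002 0.004 0 0 0 0;1 0.0002 0.003 -0.0001 0 0 0;1 0 0 0 0 0 0")

```text
clock: 14.48
position: [0.5469, -0.1526, 0.224]
ee_rot: [-3.139, 0.101, -0.001]
force: [0.6, 0.5, -3.2]
width: 0.19
gripper_force: 20.0
```

Run:
```python
import numpy as np
# knob rel hinge in world; yaw -3.5deg, draw d; path of TCP for gate angle th
y=np.radians(-3.5); d=.045
R=lambda a:np.array([[np.cos(a),-np.sin(a)],[np.sin(a),np.cos(a)]])
k0=R(y)@[-.042,-.254+d]
prev=k0
for th in np.arange(.03,.40,.03):
    k=R(-th)@k0; print(round(th,2),(k-prev).round(4),(k-k0).round(4),"turn -1.72"); prev=k
```

```text
0.03 [-0.0062  0.0017] [-0.0062  0.0017] turn -1.72
0.06 [-0.0061  0.0019] [-0.0123  0.0036] turn -1.72
0.09 [-0.006   0.0021] [-0.0183  0.0057] turn -1.72
0.12 [-0.006   0.0023] [-0.0243  0.008 ] turn -1.72
0.15 [-0.0059  0.0025] [-0.0302  0.0105] turn -1.72
0.18 [-0.0058  0.0026] [-0.036   0.0131] turn -1.72
0.21 [-0.0057  0.0028] [-0.0418  0.0159] turn -1.72
0.24 [-0.0057  0.003 ] [-0.0474  0.0189] turn -1.72
0.27 [-0.0056  0.0031] [-0.053  0.022] turn -1.72
0.3 [-0.0055  0.0033] [-0.0584  0.0254] turn -1.72
0.33 [-0.0054  0.0035] [-0.0638  0.0288] turn -1.72
0.36 [-0.0053  0.0036] [-0.0691  0.0325] turn -1.72
0.39 [-0.0052  0.0038] [-0.0742  0.0363] turn -1.72
```

Call:
send_rows(motion="1 -0.0031 0.0008 0 0 0 -0.86;1 -0.0031 0.0009 0 0 0 -0.86;1 -0.003 0.001 0 0 0 -0.86;1 -0.0031 0.001 0 0 0 -0.86;1 0 0 0 0 0 0", force=30)

```text
clock: 15.1
position: [0.5342, -0.1494, 0.2239]
ee_rot: [3.135, -0.197, 0.0]
force: [2.8, 2.4, -2.0]
width: 0.186
gripper_force: 30.0
```

Call:
send_rows(motion="1 -0.006 0.0021 0 0 0 -1.72;1 -0.006 0.0023 0 0 0 -1.72;1 -0.0059 0.0025 0 0 0 -1.72;1 -0.0058 0.0026 0 0 0 -1.72;1 0 0 0 0 0 0")

```text
clock: 15.72
position: [0.5102, -0.1399, 0.2239]
ee_rot: [3.118, -0.385, -0.0]
force: [3.2, 1.3, -2.2]
width: 0.184
gripper_force: 30.0
```

Call:
send_rows(motion="1 -0.0057 0.0028 0 0 0 -1.72;1 -0.0057 0.003 0 0 0 -1.72;1 -0.0056 0.0031 0 0 0 -1.72;1 -0.0055 0.0033 0 0 0 -1.72;1 0 0 0 0 0 0")

```text
clock: 16.35
position: [0.4878, -0.1276, 0.2239]
ee_rot: [3.089, -0.571, -0.0]
force: [2.7, 1.4, -2.3]
width: 0.188
gripper_force: 30.0
```

Call:
send_rows(motion="1 -0.0054 0.0035 0 0 0 -1.72;1 -0.0053 0.0036 0 0 0 -1.72;1 0 0 0 0 0 0")

```text
clock: 16.73
position: [0.4771, -0.1205, 0.2239]
ee_rot: [3.071, -0.664, -0.0]
force: [3.3, 1.0, -2.5]
width: 0.189
gripper_force: 30.0
```

Run:
```python
from cell import arm
from h import *
s=arm.observe(); print(s['position'],s['ee_rot'],s['force'],s['width'],s['gripper_force'])
ps=[]
for n in("scene","top"):
    p,W=look(arm,n); ps.append(p);x,y,z=np.moveaxis(W,-1,0)
    sat=cv2.cvtColor(p,cv2.COLOR_BGR2HSV)[...,1]
    m=(z>.197)&(z<.213)&(y>-.235)&(y<.04)&(x>.47)&(x<.66)&(sat>50)
    A=W[m]
    for lo in np.arange(-.24,.04,.03):
        B=A[(A[:,1]>lo)&(A[:,1]<lo+.03)]
        if len(B)>5: print(n,round(lo+.015,3),len(B),np.percentile(B[:,0],[5,50,95]).round(3))
cv2.imwrite("pics/a4.png",cv2.resize(np.hstack([ps[0][180:320,220:430],ps[1][140:280,215:425]]),None,fx=1.9,fy=1.9))
```

```text
[ 0.47709669 -0.12045003  0.22391265] [ 3.07055557e+00 -6.63797289e-01 -7.57812033e-05] [ 3.25150102  0.9682586  -2.4564907 ] 0.18864945688519189 29.99781757593155
scene -0.225 27 [0.492 0.504 0.511]
scene -0.195 82 [0.494 0.509 0.521]
scene -0.165 83 [0.51  0.524 0.535]
scene -0.135 84 [0.519 0.536 0.548]
scene -0.105 86 [0.538 0.551 0.563]
scene -0.075 82 [0.551 0.564 0.578]
scene -0.045 86 [0.566 0.578 0.59 ]
scene -0.015 85 [0.579 0.592 0.604]
scene 0.015 90 [0.592 0.606 0.618]
scene 0.045 26 [0.604 0.615 0.624]
top -0.225 7 [0.493 0.497 0.502]
top -0.075 45 [0.55  0.559 0.57 ]
top -0.045 80 [0.559 0.57  0.581]
top -0.015 80 [0.573 0.584 0.595]
top 0.015 79 [0.586 0.598 0.61 ]
top 0.045 21 [0.597 0.607 0.615]
```

View pics/a4.png

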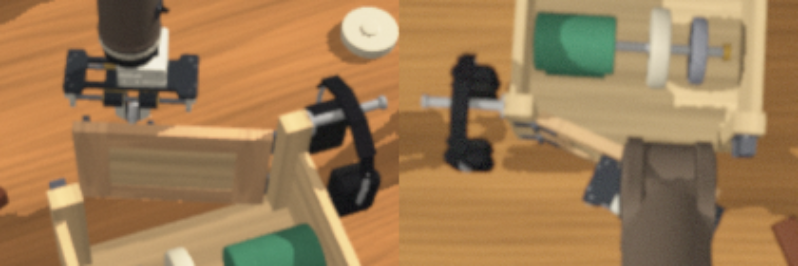

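The gate stands open about 0.36–0.37 rad (10 cm) and is still held. The bolt is drawn and the ear defenders hang on the bar, so I hand the job in.

```bash
python3 -c "
from cell import arm
print(arm.sign_off())"
```

```text
the job is handed in; nothing more can be done
None
```

The ear defenders hang by the headband over the bar, the bolt was lifted level and drawn without forcing it, and the gate is held open by about 10 cm; I handed the job in at about 17 s of the 51 s allowed.

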